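# Put the paperweight away and present the caddy

### The job

On the library desk, lift the marble ball off its ring stand, lower it gently to the bottom of the wide round pot of the rotating desk caddy (do not drop it in or press it down hard) and let it go. Then turn the caddy by gripping the bar handle on top of its post until the wide pot stands squarely above the pointed steel tongue of the foot, and finish right there: the program ends with the gripper still closed on the bar, holding the caddy still. Leave the mug, the book and the stapler where they are.

Things in the scene. Friction and masses are not known exactly. Their poses are not given: they have to be found in the camera images.
- ball_center (a point): Centre of the loose ball of polished pale marble, 40 mm in diameter, about 90 g. It starts on a fixed dark wooden ring stand (48 mm across, 8 mm high), its centre about 24 mm above the desk. The axes roll with the ball and mean nothing.
- ball: The same marble ball; this origin lies on its surface and turns as it rolls, so use ball_center for its place.
- caddy_foot: Fixed foot of the rotating caddy: dark steel disc 170 mm across, 12 mm high, mostly hidden under the turning disc. Origin on the turning axis at desk height, z up. A flat pointed steel tongue, 40 mm wide and 8 mm high, sticks out along its own -x axis, the point 205 mm from the axis: it marks the front. Place and yaw vary, and the side of the desk.
- carousel: The turning part: pale wooden disc 284 mm across, its top 22 mm above the desk. Origin on the turning axis, 14 mm above the desk, z up; its own -x axis points from the axis to the wide pot, so the pot faces front when this frame and the foot's have the same yaw. Starts 1 rad or more away from that. Turns freely either way without end near (friction about 0.04 N m, no spring, no catch).
- pot_floor (a point): Centre of the inner floor of the wide round pot of grey painted steel, 26 mm above the desk and 90 mm from the turning axis. The pot is 96 mm across inside, 102 mm outside, its rim 71 mm above this floor. It is the only wide, empty pot of the caddy: at its sides, 90 degrees on, stand narrow pen pots (56 mm across, rim 114 mm, pens to 155 mm above the desk), across from it a low box of slips.
- bar_grip (a point): Point on the turning axis inside the dark wooden bar handle that crowns the central post (18 mm thick), 160 mm above the desk. The bar is 14 mm thick, 54 mm long and 26 mm high, from 150 to 176 mm above the desk. It is fixed to the turning part; its length is square to the direction from the axis to the wide pot (along y of carousel). Room for fingers all round.
- mug: Bystander: white ceramic mug, 80 mm across, 95 mm high, upright. Origin at the centre of its underside.
- book: Bystander: blue closed book lying flat, 150 x 210 x 28 mm. Origin at the centre of its underside.
- stapler: Bystander: black stapler, 150 x 36 mm, 54 mm high. Origin at the centre of its underside, length along x.

How it is judged:
By the outcome, as a careful person would: the job done as asked, in the order asked, and still so for the second after the job is handed in, while the arm keeps its last pose, push and grip.
It also fails if it takes over 72 s, if anything falls off the work surface, if the arm or the gripper's body presses on something with over 40 N, if the wrist force passes 120 N, or if a joint passes its speed limit or range.

### The arm

A 7-joint arm with a two-finger parallel gripper is mounted at the origin on the work surface. World frame = base frame: x ahead of the robot, y to its left, z up, the work surface at z = 0. Lengths are in m, angles in rad, forces in N, time in s.
With the tool pointing down it reaches from about 0.425 to 0.925 m from the base axis. Payload 6.8 kg.
Tool frame: the origin (TCP) lies on the centre line of the jaws, within the pads' length; the fingertips stand 11 mm ahead of it and the grasp point (between the pads) lies 8 mm behind it; z points along the fingers, y is the direction in which the jaws open and shut (so a half turn about z gives the same grasp; the last joint's range is limited). The gripper opens to 85 mm and grips with 20 to 120 N. Pads are 22 mm wide; open, the fingers measure 114 mm over their backs; the gripper's body (76 mm by 85 mm) begins 54 mm behind the grasp point. The pads swing forward as they close: fully open they stand 13 mm farther back than shut.
Start: joints at [1.218, 0.477, 0.022, 1.555, -0.011, 1.109, -0.083], TCP at [0.164, -0.655, 0.242] pointing down, gripper open.
Joint ranges: [-2.96, 2.96], [-0.34, 2.1], [-1.41, 1.46], [0.24, 2.44], [-1.37, 4.51], [0.17, 1.92], [-2.96, 2.96]. Speed limits (rad/s): [2.39, 2.39, 3.14, 3.14, 3.14, 3.14, 3.14].

### API

Orientations are given as a rotation vector (axis times angle).
In Python, from bench import r gives the robot as it stands.
- The arm moves only by the tool send_rows, never from a script. Its argument "deltas" is a list of rows, each a list of 7 numbers: the opening, from 0 (shut) to 1 (fully open), then the shift along the tool's x, y, z as a fraction of full scale, then the turn, a rotation vector about the tool's x, y, z as a fraction of full scale. In form: [[hand, x, y, z, ax, ay, az], ...]. A call has 1 to 20 rows; each row is the pose to reach, as a shift and turn from the pose commanded when the call began, along the tool's axes at that moment, turning the shorter way round; what a row does not reach only later rows make up. Full scale, the value 1, is 150 mm for a shift and 180 degrees for a turn. A row lasts 1/12 s, in which the tool goes at most 41.7 mm and 7.16 degrees, less where a joint would pass 70% of its speed; a pose out of reach is approached as far as the arm can. A call with a number of a shift or a turn outside -1 to 1 is refused whole. A call with a gripper value outside its range is refused whole. The fingers move at their own pace and stop on an object; "squeeze" is the grip in N (left out, the last holds). Time passes only in rows, so rows that repeat a pose let the fingers close. It gives the time, the measured TCP pose, the force and the opening at its end, in the units of the state.
- r.get_obs(): the state, without advancing time (a new reading comes with each control period).
- r.grab_frame(name): name is "scene" or "top" or "wrist"; returns a dict with "pixels" (420x560x3 uint8, red, green, blue), "camera_matrix" (3x3 intrinsics, pixels), "rvec" (rotation vector, rad) and "tvec" (3), from world to camera coordinates, as OpenCV has them. Camera axes: x right, y down, z forward; pixel columns grow to the right and rows downward; lengths in m; the calibration is good to about 2 mm. The wrist camera is an equidistant fisheye: a pixel r from the principal point sees the ray r / f radians off the axis. A picture is of the moment at which its call begins. There is no depth.
- r.hand_in(): hands the job in, once; it reports no verdict.
The state is a dict: "clock": time; "joints": joint angles; "qvel": joint speeds; "tau": joint torques, N m; "tcp_pos": TCP position; "orientation": TCP orientation; "contact_force": force on the tool from outside, world axes, zero at the start; "moment": the same for the moment, N m; "grip_width": finger opening in m.
Only numpy, scipy, OpenCV 4.12 (cv2) and the standard library are available. Lean on these libraries where they do the work, as an engineer would, in place of code of your own. Each camera call takes 0.05 s, during which the arm holds its last target. There are 200 camera calls.

## Working session

There is one attempt and no reset: what is moved stays moved. The work goes in short steps, Python scripts to look and compute and a tool call to move; the robot and the scene stay as the last step left them, time stands still between calls to the robot, and variables do not carry over. Pictures are saved under pics/ and viewed, about 8 in all and at most 12, crops included, and the job is handed in when it is done.

Besides the shell and the picture viewer there is one more tool, called after "Call:" as a command line: name --pt "numbers of a row" for each row, then --argument value for the rest. send_rows: Moves the arm, as the interface text tells. Shift numbers are shares of 150 mm and turn numbers shares of 180 degrees, none past 1 either way. Its arguments: {"type":"object","properties":{"deltas":{"type":"array","items":{"type":"array","items":{"type":"number"}}},"squeeze":{"type":"number"}},"required":["deltas"]}

```bash
mkdir -p pics; cat > h.py <<'E'
import numpy as np, cv2
from scipy.spatial.transform import Rotation as R
from bench import r
def snap(n,f):
    d=r.grab_frame(n); cv2.imwrite('pics/'+f+'.png',d['pixels'][:,:,::-1]); np.savez('pics/'+f+'.npz',**d); return d
def ray(f,u,v):
    d=np.load('pics/'+f+'.npz'); K=d['camera_matrix']; Rm=R.from_rotvec(d['rvec'].ravel()).as_matrix(); t=d['tvec'].ravel()
    x=(u-K[0,2])/K[0,0]; y=(v-K[1,2])/K[1,1]
    if 'wrist' in f:
        a=np.hypot(x,y); s=np.sin(a)/max(a,1e-9); c=np.array([x*s,y*s,np.cos(a)])
    else: c=np.array([x,y,1])
    return -Rm.T@t, Rm.T@c
def atz(f,u,v,z):
    o,w=ray(f,u,v); return (o+w*(z-o[2])/w[2]).round(4)
def togo(p,yaw=None):
    s=r.get_obs(); T=R.from_rotvec(s['orientation']); return (T.inv().apply(np.array(p)-s['tcp_pos'])/0.15).round(3)
E
python3 - <<'E'
from h import *
snap('top','top1');snap('scene','scene1')
s=r.get_obs();print(s); print(R.from_rotvec(s['orientation']).as_matrix().round(3))
E
```

```text
{'clock': 0.1, 'joints': array([ 1.21786135,  0.47772907,  0.02232947,  1.55635285, -0.01150567,
        1.10930365, -0.08310995]), 'qvel': array([-0.00112846, -0.00251175, -0.00041976, -0.00401912,  0.00087174,
        0.00091701, -0.00059546]), 'tau': array([ 4.73784108e-03, -5.97756457e+01,  1.61322344e+00, -2.81953919e+01,
        1.27287905e-02,  4.95780056e-03, -1.65163993e-05]), 'tcp_pos': array([ 0.16349122, -0.6543658 ,  0.24141475]), 'orientation': array([-3.11645507e+00, -3.83456320e-01,  4.90626754e-04]), 'contact_force': array([-0.96429679, -0.89629509,  0.61264526]), 'moment': array([-0.01232825,  0.01350783,  0.00464593]), 'grip_width': 0.08496807690795954}
[[ 0.97   0.242 -0.001]
 [ 0.242 -0.97   0.002]
 [-0.    -0.002 -1.   ]]
```

View pics/top1.png

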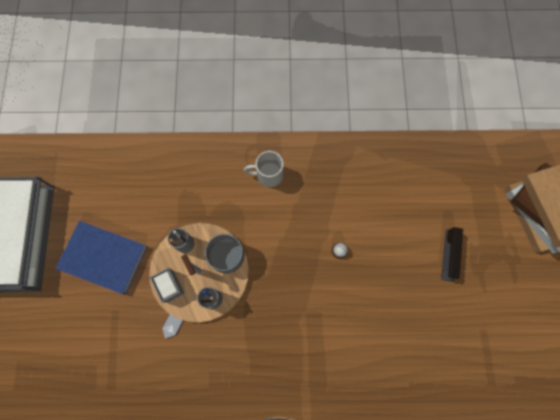

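View pics/scene1.png

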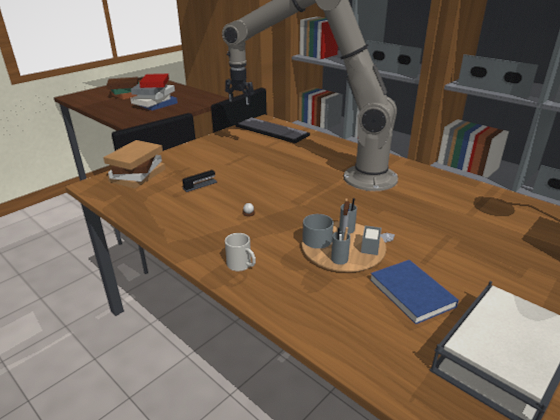

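The top view shows the ball at (341,250), the caddy disc at about (199,272), the wide pot at (225,253), the bar at (188,264) and the tongue tip near (165,337). The scene view agrees. I'll enlarge the caddy and ball.

```bash
python3 - <<'E'
from h import *
im=cv2.imread('pics/top1.png')
a=cv2.resize(im[215:345,140:260],None,fx=4.5,fy=4.5,interpolation=3)
b=cv2.resize(im[230:270,320:360],None,fx=5,fy=5,interpolation=3)
c=np.zeros((a.shape[0],a.shape[1]+200,3),np.uint8);c[:,:a.shape[1]]=a;c[:200,a.shape[1]:]=b
cv2.imwrite('pics/crop1.png',c)
print(ray('top1',280,210))
for n,u,v,z in [('ball',341,250,.024),('disc',199.5,272.5,.022),('pot',225,253,.09),('bar',188.5,264.5,.176),('tip',165,337,.008),('mug',269,168,.09)]: print(n,atz('top1',u,v,z))
E
```

```text
(array([ 0.37950248, -0.0014934 ,  1.19571493]), array([ 0.25414796, -0.00767006, -0.96727051]))
ball [ 0.5663 -0.1859  0.024 ]
disc [0.5054 0.221  0.022 ]
pot [0.5504 0.1407 0.09  ]
bar [0.509 0.22  0.176]
tip [0.3288 0.3132 0.008 ]
mug [0.7947 0.02   0.09  ]
```

View pics/crop1.png

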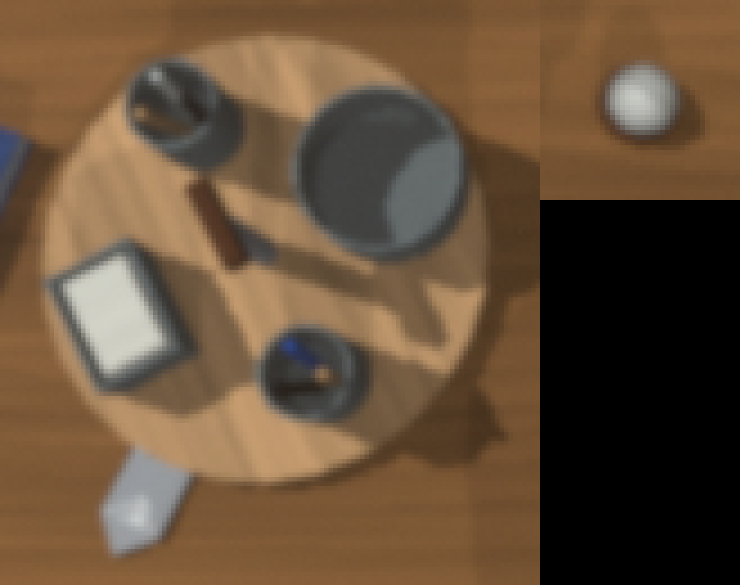

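The crop refines the ball to (340.3,250), the tongue tip to (165.5,338.5) and the pot rim centre to (224.4,253.2). The pot has to turn about -146° (clockwise from above). I'm moving towards the ball now and turning the tool to a convenient yaw of 90° on the way.

Call:
send_rows --pt "1 0.14 -0.1 0 0 0 -0.036" --pt "1 0.28 -0.2 0 0 0 -0.072" --pt "1 0.42 -0.3 0 0 0 -0.108" --pt "1 0.56 -0.4 0 0 0 -0.144" --pt "1 0.7 -0.5 0 0 0 -0.18" --pt "1 0.84 -0.6 0 0 0 -0.216" --pt "1 0.84 -0.6 0 0 0 -0.252" --pt "1 0.84 -0.6 0 0 0 -0.288" --pt "1 0.84 -0.6 0 0 0 -0.324" --pt "1 0.84 -0.6 0 0 0 -0.36" --pt "1 0.84 -0.6 0 0 0 -0.396" --pt "1 0.84 -0.6 0 0 0 -0.422"

```text
clock: 1.1
tcp_pos: [0.2638, -0.5368, 0.2418]
orientation: [-2.215, -2.227, -0.0]
contact_force: [-0.3, -0.4, 0.1]
grip_width: 0.0854
```

Call:
send_rows --pt "1 0.15 0.13 0 0 0 0" --pt "1 0.31 0.27 0 0 0 0" --pt "1 0.47 0.4 0 0 0 0" --pt "1 0.62 0.53 0 0 0 0" --pt "1 0.78 0.67 0 0 0 0"

```text
clock: 1.52
tcp_pos: [0.3647, -0.419, 0.242]
orientation: [-2.222, -2.22, 0.0]
contact_force: [0.2, -0.1, -0.8]
grip_width: 0.0853
```

Call:
send_rows --pt "1 0.15 0.13 0 0 0 0" --pt "1 0.31 0.27 0 0 0 0" --pt "1 0.47 0.4 0 0 0 0" --pt "1 0.62 0.53 0 0 0 0" --pt "1 0.78 0.67 0 0 0 0" --pt "1 0.78 0.67 0 0 0 0" --pt "1 0.78 0.67 0 0 0 0"

```text
clock: 2.1
tcp_pos: [0.4662, -0.301, 0.2421]
orientation: [-2.216, -2.226, -0.001]
contact_force: [-0.5, -1.5, -0.8]
grip_width: 0.0853
```

```bash
python3 - <<'E'
from h import *
print(R.from_rotvec(r.get_obs()['orientation']).as_matrix().round(3), r.get_obs()['joints'])
d=snap('wrist','wrist1'); print(d['camera_matrix'])
print(togo([.567,-.184,.15]))
E
```

```text
[[-0.004  1.    -0.   ]
 [ 1.     0.004  0.001]
 [ 0.001 -0.    -1.   ]] [ 0.81236915  0.31393331 -0.42953263  1.82214564  0.1490279   1.0376742
  0.32951458]
[[325.1922621    0.         281.44873485]
 [  0.         325.1922621  211.22064692]
 [  0.           0.           1.        ]]
[0.791 0.681 0.612]
```

View pics/wrist1.png

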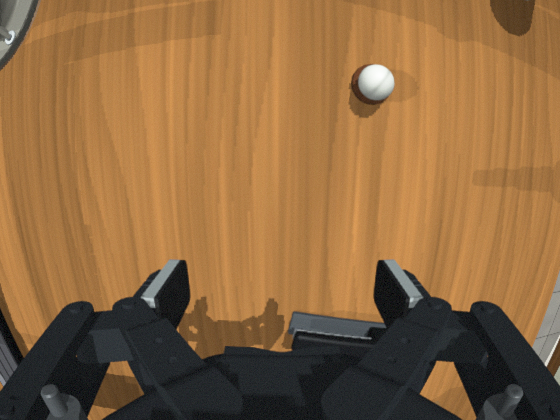

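The wrist view shows the ball at (376,82.5), with the stapler well clear below.

```bash
python3 - <<'E'
from h import *
p=atz('wrist1',376,82.5,.024); print(p, togo([p[0],p[1],.12]))
print(atz('top1',340.3,250,.024))
E
```

```text
[ 0.5694 -0.1853  0.024 ] [0.782 0.698 0.812]
[ 0.5663 -0.1838  0.024 ]
```

Call:
send_rows --pt "1 0.13 0.11 0.13 0 0 0" --pt "1 0.26 0.23 0.27 0 0 0" --pt "1 0.39 0.35 0.4 0 0 0" --pt "1 0.52 0.46 0.53 0 0 0" --pt "1 0.65 0.58 0.66 0 0 0" --pt "1 0.78 0.69 0.8 0 0 0" --pt "1 0.78 0.69 0.8 0 0 0" --pt "1 0.78 0.69 0.8 0 0 0"

```text
clock: 2.82
tcp_pos: [0.5677, -0.1859, 0.1207]
orientation: [-2.219, -2.22, 0.003]
contact_force: [-0.2, -0.5, 0.9]
grip_width: 0.0853
```

```bash
python3 - <<'E'
from h import *
snap('wrist','wrist2'); print(togo([.568,-.1845,.022]))
E
```

```text
[0.021 0.003 0.664]
```

View pics/wrist2.png

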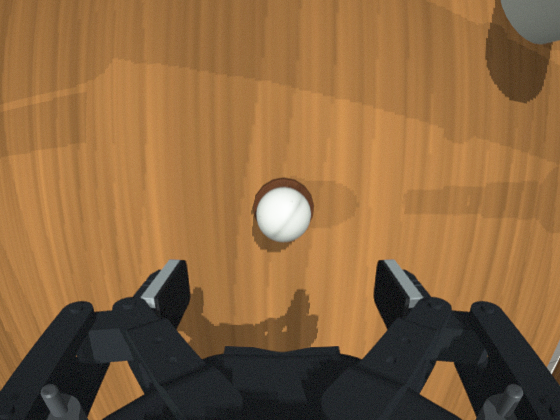

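The ball is at (284,215), centred between the pads.

```bash
python3 - <<'E'
from h import *
p=atz('wrist2',284,215,.024); print(p, togo([p[0],p[1],.022]))
E
```

```text
[ 0.5704 -0.1846  0.024 ] [0.02  0.019 0.664]
```

Call:
send_rows --pt "1 0.01 0.01 0.11 0 0 0" --pt "1 0.02 0.015 0.22 0 0 0" --pt "1 0.02 0.015 0.33 0 0 0" --pt "1 0.02 0.015 0.44 0 0 0" --pt "1 0.02 0.015 0.54 0 0 0" --pt "1 0.02 0.015 0.61 0 0 0" --pt "1 0.02 0.015 0.66 0 0 0" --pt "1 0.02 0.015 0.66 0 0 0" --pt "0.2 0.02 0.015 0.66 0 0 0" --pt "0.2 0.02 0.015 0.66 0 0 0" --pt "0.2 0.02 0.015 0.66 0 0 0" --pt "0.2 0.02 0.015 0.66 0 0 0" --pt "0.2 0.02 0.015 0.66 0 0 0" --pt "0.2 0.02 0.015 0.66 0 0 0" --pt "0.2 0.02 0.015 0.66 0 0 0" --pt "0.2 0.02 0.015 0.66 0 0 0" --squeeze 30

```text
clock: 4.2
tcp_pos: [0.5692, -0.1834, 0.024]
orientation: [-2.221, -2.22, 0.005]
contact_force: [-6.6, -0.4, 8.3]
grip_width: 0.0381
```

Call:
send_rows --pt "0.2 0 0 -0.05 0 0 0" --pt "0.2 0 0 -0.13 0 0 0" --pt "0.2 0 0 -0.25 0 0 0" --pt "0.2 0 0 -0.4 0 0 0" --pt "0.2 0 0 -0.55 0 0 0" --pt "0.2 0 0 -0.7 0 0 0" --pt "0.2 0 0 -0.85 0 0 0" --pt "0.2 0 0 -1 0 0 0" --pt "0.2 0 0 -1 0 0 0"

```text
clock: 4.95
tcp_pos: [0.5742, -0.1834, 0.1795]
orientation: [2.216, 2.215, 0.008]
contact_force: [1.1, 0.5, 0.2]
grip_width: 0.0382
```

Call:
send_rows --pt "0.2 0.1 0 -0.03 0 0 0" --pt "0.2 0.25 0 -0.1 0 0 0" --pt "0.2 0.4 0 -0.15 0 0 0" --pt "0.2 0.55 0 -0.2 0 0 0" --pt "0.2 0.7 0 -0.2 0 0 0" --pt "0.2 0.85 0 -0.2 0 0 0" --pt "0.2 1 0 -0.2 0 0 0" --pt "0.2 1 0 -0.2 0 0 0"

```text
clock: 5.62
tcp_pos: [0.5702, -0.0257, 0.2035]
orientation: [-2.211, -2.228, -0.004]
contact_force: [-0.3, 0.3, -0.7]
grip_width: 0.0383
```

```bash
python3 - <<'E'
from h import *
d=snap('wrist','wrist3')
print(r.get_obs()['grip_width'],togo([.549,.142,.2]))
E
```

```text
0.03791980020754426 [ 1.138 -0.135  0.024]
```

View pics/wrist3.png

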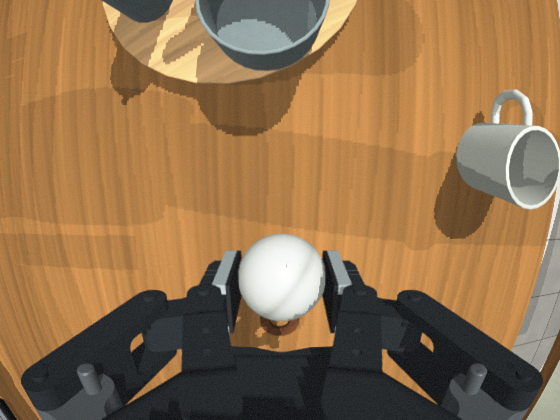

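The ball is held: centre (282,277), diameter about 86 px. The pot is at the top edge. I'm moving on to where the whole pot is visible.

Call:
send_rows --pt "0.2 0.1 -0.03 0 0 0 0" --pt "0.2 0.22 -0.06 0 0 0 0" --pt "0.2 0.34 -0.1 0 0 0 0" --pt "0.2 0.45 -0.13 0 0 0 0" --pt "0.2 0.55 -0.13 0 0 0 0" --pt "0.2 0.6 -0.13 0 0 0 0" --pt "0.2 0.6 -0.13 0 0 0 0"

```text
clock: 6.25
tcp_pos: [0.5511, 0.0587, 0.2033]
orientation: [-2.218, -2.224, -0.001]
contact_force: [-0.7, -0.4, -0.4]
grip_width: 0.0383
```

```bash
python3 - <<'E'
from h import *
o,w=ray('wrist3',282,277); s=r.get_obs()
snap('wrist','wrist4'); o,w=ray('wrist4',282,277); b=o+w/np.linalg.norm(w)*.152
T=R.from_rotvec(s['orientation']); print('ball in tool',T.inv().apply(b-s['tcp_pos']), s['tcp_pos'],togo([.549,.142,.2]))
E
```

```text
ball in tool [-0.00213035  0.00139995  0.00470238] [0.55114472 0.05866351 0.20327688] [ 0.566 -0.015  0.021]
```

View pics/wrist4.png

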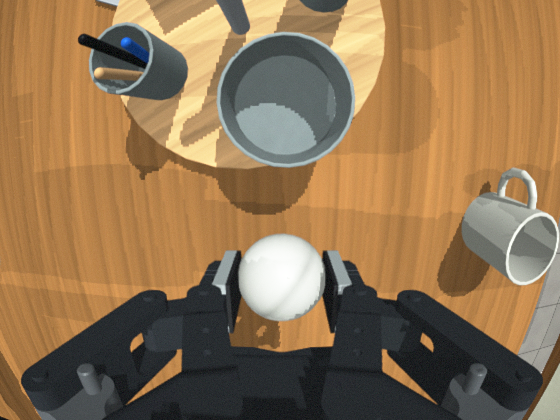

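The pot rim centre is at about (286,99), spanning x 217–355 and y 33–165. The pens are off to the left.

```bash
python3 - <<'E'
from h import *
P=[atz('wrist4',u,v,.097) for u,v in [(217,99),(355,99),(286,33),(286,165)]]; print(P)
c=np.array([(P[0][0]+P[1][0])/2,(P[2][1]+P[3][1])/2]); print(c,togo([c[0],c[1]+.001,.14]))
E
```

```text
[array([0.5054, 0.1446, 0.097 ]), array([0.6057, 0.1451, 0.097 ]), array([0.5553, 0.1935, 0.097 ]), array([0.5556, 0.0953, 0.097 ])]
[0.55555 0.1444 ] [0.589 0.029 0.421]
```

Call:
send_rows --pt "0.2 0.1 0.01 0 0 0 0" --pt "0.2 0.22 0.02 0 0 0 0" --pt "0.2 0.34 0.03 0 0 0 0" --pt "0.2 0.45 0.03 0 0 0 0" --pt "0.2 0.54 0.03 0.05 0 0 0" --pt "0.2 0.58 0.03 0.15 0 0 0" --pt "0.2 0.58 0.03 0.25 0 0 0" --pt "0.2 0.58 0.03 0.35 0 0 0" --pt "0.2 0.58 0.03 0.4 0 0 0" --pt "0.2 0.58 0.03 0.4 0 0 0" --pt "0.2 0.58 0.03 0.4 0 0 0"

```text
clock: 7.22
tcp_pos: [0.5562, 0.1429, 0.1432]
orientation: [-2.223, -2.22, 0.001]
contact_force: [-0.7, -0.3, -0.3]
grip_width: 0.0383
```

```bash
python3 - <<'E'
from h import *
print(togo([.555,.1445,.060]))
snap('wrist','wrist5')
E
```

```text
[ 0.011 -0.008  0.555]
```

View pics/wrist5.png

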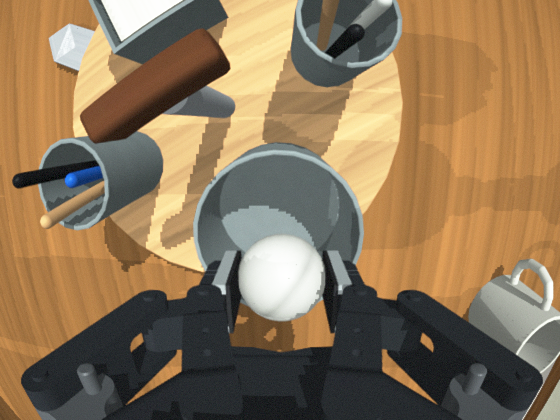

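Rim: left 195 and right 363 at y≈225, far edge at y=145. The bar runs from (222,50) to (95,110), and the tongue tip shows at the upper left.

```bash
python3 - <<'E'
from h import *
a,b=atz('wrist5',195,225,.097),atz('wrist5',363,225,.097); t=atz('wrist5',280,145,.097)
print(a,b,(a+b)/2,t, t[1]-.051)
x,y=(a+b)[0]/2,t[1]-.051
print(togo([x,y,.060]))
E
```

```text
[0.5067 0.1526 0.097 ] [0.6049 0.1525 0.097 ] [0.5558  0.15255 0.097  ] [0.5567 0.1981 0.097 ] 0.1471
[ 0.026 -0.006  0.559]
```

Call:
send_rows --pt "0.2 0.02 0 0.05 0 0 0" --pt "0.2 0.02 0 0.11 0 0 0" --pt "0.2 0.02 0 0.18 0 0 0" --pt "0.2 0.02 0 0.25 0 0 0" --pt "0.2 0.02 0 0.32 0 0 0" --pt "0.2 0.02 0 0.39 0 0 0" --pt "0.2 0.02 0 0.45 0 0 0" --pt "0.2 0.02 0 0.5 0 0 0" --pt "0.2 0.02 0 0.54 0 0 0" --pt "0.2 0.02 0 0.54 0 0 0" --pt "0.2 0.02 0 0.54 0 0 0"

```text
clock: 8.18
tcp_pos: [0.5562, 0.1473, 0.0622]
orientation: [2.221, 2.221, 0.001]
contact_force: [0.5, -0.7, -0.9]
grip_width: 0.0382
```

Call:
send_rows --pt "0.2 0 0 0.01 0 0 0" --pt "0.2 0 0 0.02 0 0 0" --pt "0.2 0 0 0.03 0 0 0" --pt "0.2 0 0 0.04 0 0 0" --pt "0.2 0 0 0.05 0 0 0" --pt "0.2 0 0 0.05 0 0 0" --pt "0.2 0 0 0.05 0 0 0"

```text
clock: 8.77
tcp_pos: [0.5606, 0.1512, 0.0608]
orientation: [2.216, 2.221, 0.018]
contact_force: [-5.8, 3.0, 35.7]
grip_width: 0.0377
```

Contact came earlier than expected, so I'm backing off and looking.

Call:
send_rows --pt "0.2 0 0 -0.05 0 0 0" --pt "0.2 0 0 -0.07 0 0 0" --pt "0.2 0 0 -0.07 0 0 0" --pt "0.2 0 0 -0.07 0 0 0"

```text
clock: 9.1
tcp_pos: [0.5556, 0.1462, 0.0647]
orientation: [-2.222, -2.22, 0.002]
contact_force: [-1.2, -0.8, -1.2]
grip_width: 0.0382
```

```bash
python3 - <<'E'
from h import *
snap('wrist','wrist6');snap('scene','scene6'); snap('top','top6')
a=cv2.imread('pics/wrist6.png'); b=cv2.resize(cv2.imread('pics/scene6.png')[150:290,270:420],None,fx=2.4,fy=2.4,interpolation=3)
a=cv2.resize(a,(440,330)); c=np.zeros((336,800,3),np.uint8); c[:330,:440]=a; c[:336,440:800]=b
t=cv2.resize(cv2.imread('pics/top6.png')[205:345,140:260],None,fx=1.8,fy=1.8,interpolation=3)
c=np.vstack([c,np.zeros((260,800,3),np.uint8)]); c[340:340+t.shape[0],:t.shape[1]]=t
cv2.imwrite('pics/look6.png',c); print(r.get_obs()['contact_force'])
E
```

```text
[-0.03110642 -0.50750192 -0.37144362]
```

View pics/look6.png

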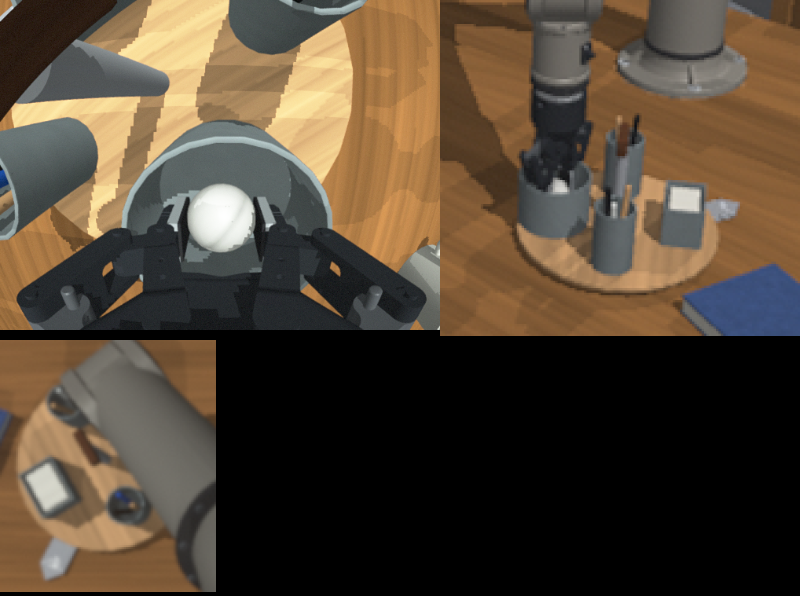

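The ball is held well inside the pot (composite picture: ball (220,218), rim still around it), and the caddy has barely moved. Either the outer finger links met the rim or something met the bar. A light touch while reading the moment will locate the contact.

Call:
send_rows --pt "0.2 0 0 0.01 0 0 0" --pt "0.2 0 0 0.02 0 0 0" --pt "0.2 0 0 0.03 0 0 0" --pt "0.2 0 0 0.033 0 0 0" --pt "0.2 0 0 0.033 0 0 0" --pt "0.2 0 0 0.033 0 0 0" --pt "0.2 0 0 0.033 0 0 0"

```text
clock: 9.83
tcp_pos: [0.5579, 0.1468, 0.0623]
orientation: [2.22, 2.219, 0.004]
contact_force: [0.5, -2.5, 15.4]
grip_width: 0.0379
```

```bash
python3 - <<'E'
from h import *
s=r.get_obs(); print(s['tcp_pos'],s['contact_force'],s['moment'])
o,_=ray('wrist6',280,210); T=R.from_rotvec(s['orientation']); print('cam in tool',T.inv().apply(o-np.array([.5556,.1462,.0647])))
for z in (.097,.115,.13): print(z,[atz('wrist6',u,v,z)-[.5556,.1462,z] for u,v in [(157,303),(410,303),(40,365),(520,365)]])
E
```

```text
[0.55790731 0.14679606 0.06227821] [ 0.47462895 -2.45582616 15.36720031] [-0.52339785  0.68563066  0.08394856]
cam in tool [ 0.06706056  0.00170754 -0.13068163]
0.097 [array([-0.0451,  0.0045,  0.    ]), array([0.0491, 0.0043, 0.    ]), array([-0.1261, -0.0441,  0.    ]), array([ 0.1256, -0.0436,  0.    ])]
0.115 [array([-0.0366,  0.0159,  0.    ]), array([0.0403, 0.0158, 0.    ]), array([-0.1028, -0.0238,  0.    ]), array([ 0.1029, -0.0233,  0.    ])]
0.13 [array([-0.0295,  0.0255,  0.    ]), array([0.0331, 0.0253, 0.    ]), array([-0.0834, -0.0068,  0.    ]), array([ 0.0839, -0.0065,  0.    ])]
```

Call:
send_rows --pt "0.2 0 0 -0.03 0 0 0" --pt "0.2 0 0 -0.06 0 0 0" --pt "0.2 0 0 -0.06 0 0 0"

```text
clock: 10.08
tcp_pos: [0.5562, 0.1471, 0.0698]
orientation: [2.222, 2.221, 0.001]
contact_force: [0.3, -0.1, -0.1]
grip_width: 0.038
```

```bash
python3 - <<'E'
from h import *
from scipy.optimize import least_squares
g=cv2.imread('pics/wrist6.png')
c=np.zeros((600,800,3),np.uint8); c[:]=cv2.resize(g[140:350,140:420],(800,600),interpolation=2)
cv2.imwrite('pics/crop6.png',c); print(r.get_obs()['tcp_pos'])
E
```

```text
[0.55616339 0.14707945 0.06983826]
```

View pics/crop6.png

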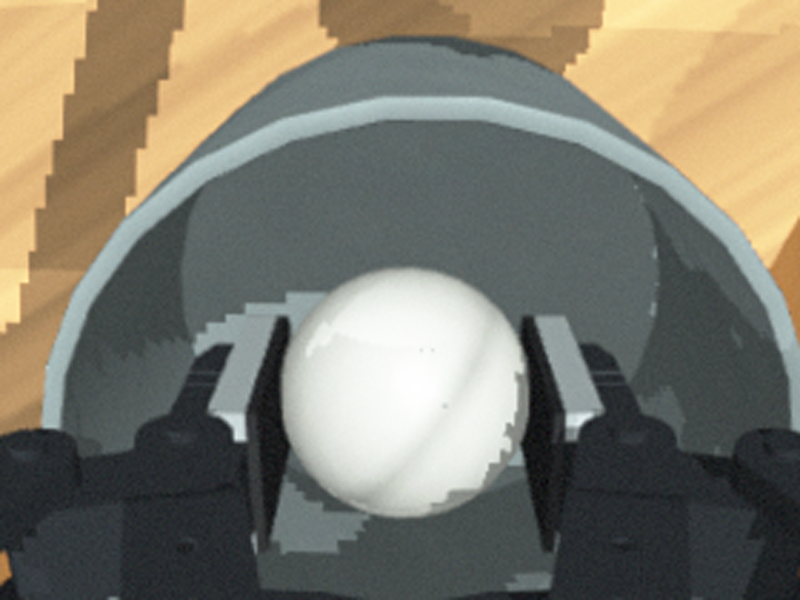

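The outer rim passes through crop points (45,420), (75,300), (200,163), (435,97), (585,125), (690,185) and (798,330). The outer link knuckles sit right over the rim at both sides. I'll fit the circle.

```bash
python3 - <<'E'
from h import *
from scipy.optimize import least_squares
px=[(45,420),(75,300),(130,222),(200,163),(300,112),(435,97),(585,125),(690,185),(798,330)]
P=np.array([atz('wrist6',140+u*.35,140+v*.35,.097)[:2] for u,v in px])
f=least_squares(lambda q:np.hypot(*(P-q).T)-.051,[.556,.146]); print('pot',f.x,(f.fun*1e3).round(1))
for n,u,v in [('Lknuckle out',0,440),('Lknuckle in',75,440),('Rknuckle in',735,440),('Rk out',810,440)]:
  for z in (.100,.11,.12): print(n,z,(atz('wrist6',140+u*.35,140+v*.35,z)-[.5556,.1462,0])*1e3)
E
```

```text
pot [0.56027416 0.14663898] [-0.7 -0.3 -0.1  0.1  0.8  0.2 -0.1 -0.4 -0.5]
Lknuckle out 0.1 [-49.9   9.7 100. ]
Lknuckle out 0.11 [-44.5  15.7 110. ]
Lknuckle out 0.12 [-39.2  21.7 120. ]
Lknuckle in 0.1 [-39.4  10.5 100. ]
Lknuckle in 0.11 [-35.1  16.4 110. ]
Lknuckle in 0.12 [-30.8  22.3 120. ]
Rknuckle in 0.1 [ 41.9  10.4 100. ]
Rknuckle in 0.11 [ 37.7  16.3 110. ]
Rknuckle in 0.12 [ 33.4  22.3 120. ]
Rk out 0.1 [ 52.5   9.6 100. ]
Rk out 0.11 [ 47.1  15.6 110. ]
Rk out 0.12 [ 41.7  21.6 120. ]
```

The pot centre fits at (0.5603, 0.1466) with residuals under 1 mm, so the hand was about 4 mm off in x and a knuckle met the left rim. I'll centre it and probe down gently.

Call:
send_rows --pt "0.2 0.005 0.015 0 0 0 0" --pt "0.2 0.01 0.025 0 0 0 0" --pt "0.2 0.01 0.025 0 0 0 0" --pt "0.2 0.01 0.025 0.02 0 0 0" --pt "0.2 0.01 0.025 0.035 0 0 0" --pt "0.2 0.01 0.025 0.05 0 0 0" --pt "0.2 0.01 0.025 0.06 0 0 0" --pt "0.2 0.01 0.025 0.07 0 0 0" --pt "0.2 0.01 0.025 0.07 0 0 0" --pt "0.2 0.01 0.025 0.07 0 0 0"

```text
clock: 10.92
tcp_pos: [0.5612, 0.1491, 0.061]
orientation: [2.22, 2.22, 0.004]
contact_force: [-1.1, -1.9, 16.9]
grip_width: 0.038
```

```bash
python3 - <<'E'
from h import *
s=r.get_obs(); print(s['tcp_pos'],s['contact_force'],s['moment'])
E
```

```text
[0.56122961 0.14910856 0.06098095] [-1.06474177 -1.87479071 16.90040309] [-0.28817507  0.74423598  0.188925  ]
```

Call:
send_rows --pt "0.2 0 0 -0.03 0 0 0" --pt "0.2 0 0 -0.06 0 0 0" --pt "0.2 0.015 0.015 -0.06 0 0 0" --pt "0.2 0.015 0.015 -0.06 0 0 0" --pt "0.2 0.015 0.015 -0.04 0 0 0" --pt "0.2 0.015 0.015 -0.02 0 0 0" --pt "0.2 0.015 0.015 -0.01 0 0 0" --pt "0.2 0.015 0.015 0 0 0 0" --pt "0.2 0.015 0.015 0 0 0 0" --pt "0.2 0.015 0.015 0 0 0 0"

```text
clock: 11.75
tcp_pos: [0.5642, 0.1532, 0.0612]
orientation: [2.219, 2.222, 0.01]
contact_force: [-1.8, 2.0, 16.1]
grip_width: 0.0383
```

```bash
python3 - <<'E'
from h import *
s=r.get_obs(); print(s['tcp_pos'],s['contact_force'],s['moment'])
E
```

```text
[0.56419776 0.15324548 0.06118872] [-1.84123285  2.02843419 16.14934731] [ 0.44363853 -0.19557628  0.08699309]
```

Call:
send_rows --pt "0.2 0 0 -0.03 0 0 0" --pt "0.2 0 0 -0.05 0 0 0" --pt "0.2 -0.015 -0.008 -0.05 0 0 0" --pt "0.2 -0.015 -0.008 -0.05 0 0 0" --pt "0.2 -0.015 -0.008 -0.04 0 0 0" --pt "0.2 -0.015 -0.008 -0.03 0 0 0" --pt "0.2 -0.015 -0.008 -0.02 0 0 0" --pt "0.2 -0.015 -0.008 -0.01 0 0 0" --pt "0.2 -0.015 -0.008 0 0 0 0" --pt "0.2 -0.015 -0.008 0 0 0 0" --pt "0.2 -0.015 -0.008 0 0 0 0"

```text
clock: 12.67
tcp_pos: [0.5639, 0.1486, 0.0619]
orientation: [2.22, 2.218, 0.007]
contact_force: [0.7, -3.5, 21.7]
grip_width: 0.0382
```

```bash
python3 - <<'E'
from h import *
s=r.get_obs(); print(s['tcp_pos'],s['contact_force'],s['moment'])
E
```

```text
[0.56385977 0.14863129 0.06193542] [ 0.69730577 -3.4899816  21.70790448] [-0.61334992  1.00510298  0.13267304]
```

```bash
python3 - <<'E'
from h import *
tcp=np.array([.5556,.1462,.0647])
def tl(u,v):
    o,w=ray('wrist6',140+u*.35,140+v*.35); o=o-tcp; f=lambda a:np.array([a[1],a[0],-a[2]]); return f(o),f(w/np.linalg.norm(w))
for n,u,v,y in [('Ltip',288,318,-.0195),('Rtip',523,318,.0195),('Lpad back',262,550,-.0195),('Rpad back',548,550,.0195)]:
    o,w=tl(u,v); k=(y+.001-o[1])/w[1]; print(n,((o+k*w)*1e3).round(1))
for d in (121,124,127):
    o,w=tl(405,392); k=.020/np.sin(d*.35/325.2); print('ball',((o+k*w)*1e3).round(1))
# knuckle at assumed tool x
for n,u,v in [('Lk out',0,440),('Lk in',75,440),('Rk in',735,440),('Rk out',812,440),('Lk top of circle',40,430)]:
    o,w=tl(u,v)
    print(n,[((o+(x-o[0])/w[0]*w)*1e3).round(1) for x in (.011,.015)])
E
```

```text
Ltip [  6.9 -18.5  14. ]
Rtip [ 9.1 20.5  8.6]
Lpad back [-11.5 -18.5 -26.5]
Rpad back [ -9.4  20.5 -29.3]
ball [-3.1  1.3  6.4]
ball [-1.4  1.3  3.1]
ball [ 0.2  1.3 -0. ]
Lk out [array([ 11. , -48.7, -37.5]), array([ 15. , -45.2, -44.1])]
Lk in [array([ 11. , -39. , -36.2]), array([ 15. , -36.1, -42.9])]
Rk in [array([ 11. ,  41.5, -36.3]), array([ 15. ,  38.6, -43.1])]
Rk out [array([ 11. ,  51.5, -37.7]), array([ 15. ,  47.9, -44.3])]
Lk top of circle [array([ 11. , -44.4, -34.3]), array([ 15. , -41.1, -41.2])]
```

```bash
python3 - <<'E'
from h import *
tcp=np.array([.5556,.1462,.0647]); f=lambda a:np.array([a[1],a[0],-a[2]])
for n,u,v in [('Lknee outer-front',130,297),('link outer edge mid',80,330),('link outer far',25,372),('bolt',90,380),('R far',535,370),('R mid',475,325)]:
    o,w=ray('wrist6',u,v); o=f(o-tcp); w=f(w)
    print(n,[((o+(x-o[0])/w[0]*w)*1e3).round(0) for x in (.005,.011,.02)])
E
```

```text
Lknee outer-front [array([  5., -57., -30.]), array([ 11., -52., -40.]), array([ 20., -43., -55.])]
link outer edge mid [array([  5., -66., -55.]), array([ 11., -60., -62.]), array([ 20., -50., -73.])]
link outer far [array([  5., -73., -80.]), array([ 11., -66., -85.]), array([ 20., -55., -93.])]
bolt [array([  5., -50., -77.]), array([ 11., -45., -82.]), array([ 20., -38., -90.])]
R far [array([  5.,  75., -79.]), array([ 11.,  68., -84.]), array([ 20.,  57., -92.])]
R mid [array([  5.,  67., -52.]), array([ 11.,  61., -59.]), array([ 20.,  51., -71.])]
```

The outer finger links are wider than the pot at 36 mm above the TCP, so the ball can't reach the floor with this deep grip. It has to be held right at the fingertips. I'll put it back on its stand, regrip higher and return.

Call:
send_rows --pt "0.2 0 0 -0.06 0 0 0" --pt "0.2 0 0 -0.2 0 0 0" --pt "0.2 0 0 -0.35 0 0 0" --pt "0.2 0 0 -0.5 0 0 0" --pt "0.2 0 0 -0.65 0 0 0" --pt "0.2 -0.1 0 -0.7 0 0 0" --pt "0.2 -0.25 0 -0.7 0 0 0" --pt "0.2 -0.4 0 -0.7 0 0 0" --pt "0.2 -0.55 0 -0.7 0 0 0" --pt "0.2 -0.7 0 -0.7 0 0 0" --pt "0.2 -0.85 0 -0.7 0 0 0" --pt "0.2 -1 0 -0.7 0 0 0"

```text
clock: 13.67
tcp_pos: [0.5602, -0.0027, 0.1635]
orientation: [-2.221, -2.221, 0.001]
contact_force: [0.3, -0.2, -0.5]
grip_width: 0.0379
```

Call:
send_rows --pt "0.2 -0.15 0 0 0 0 0" --pt "0.2 -0.3 0.01 0 0 0 0" --pt "0.2 -0.45 0.03 0 0 0 0" --pt "0.2 -0.6 0.05 0 0 0 0" --pt "0.2 -0.75 0.05 0 0 0 0" --pt "0.2 -0.9 0.05 0 0 0 0" --pt "0.2 -1 0.05 0 0 0 0" --pt "0.2 -1 0.05 0 0 0 0" --pt "0.2 -1 0.05 0 0 0 0" --pt "0.2 -1 0.05 0 0 0 0"

```text
clock: 14.5
tcp_pos: [0.5681, -0.1503, 0.1636]
orientation: [-2.22, -2.222, -0.001]
contact_force: [0.1, -0.3, -0.1]
grip_width: 0.038
```

```bash
python3 - <<'E'
from h import *
s=r.get_obs(); print(s['tcp_pos'],s['contact_force'],s['grip_width']); print(togo([.570,-.183,.06]))
E
```

```text
[ 0.56808295 -0.15026756  0.1636324 ] [ 0.07683149 -0.28443934 -0.05582172] 0.03796624885397331
[-0.219  0.013  0.691]
```

Call:
send_rows --pt "0.2 -0.12 0.005 0 0 0 0" --pt "0.2 -0.22 0.013 0.1 0 0 0" --pt "0.2 -0.22 0.013 0.22 0 0 0" --pt "0.2 -0.22 0.013 0.34 0 0 0" --pt "0.2 -0.22 0.013 0.46 0 0 0" --pt "0.2 -0.22 0.013 0.58 0 0 0" --pt "0.2 -0.22 0.013 0.68 0 0 0" --pt "0.2 -0.22 0.013 0.76 0 0 0" --pt "0.2 -0.22 0.013 0.82 0 0 0" --pt "0.2 -0.22 0.013 0.86 0 0 0" --pt "0.2 -0.22 0.013 0.88 0 0 0" --pt "0.2 -0.22 0.013 0.89 0 0 0" --pt "0.2 -0.22 0.013 0.9 0 0 0" --pt "0.2 -0.22 0.013 0.9 0 0 0" --pt "0.2 -0.22 0.013 0.9 0 0 0"

```text
clock: 15.75
tcp_pos: [0.5705, -0.1848, 0.0294]
orientation: [2.221, 2.22, 0.001]
contact_force: [-0.0, -0.3, -1.1]
grip_width: 0.0381
```

Lowering in small steps until it touches.

Call:
send_rows --pt "0.2 0.003 0 0.008 0 0 0" --pt "0.2 0.005 0 0.016 0 0 0" --pt "0.2 0.005 0 0.022 0 0 0" --pt "0.2 0.005 0 0.022 0 0 0" --pt "0.2 0.005 0 0.022 0 0 0"

```text
clock: 16.17
tcp_pos: [0.5701, -0.1838, 0.0255]
orientation: [-2.222, -2.221, 0.0]
contact_force: [-0.3, 0.2, 0.2]
grip_width: 0.0378
```

Call:
send_rows --pt "0.2 0 0 0.005 0 0 0" --pt "0.2 0 0 0.01 0 0 0" --pt "0.2 0 0 0.014 0 0 0" --pt "0.2 0 0 0.014 0 0 0" --pt "0.2 0 0 0.014 0 0 0"

```text
clock: 16.58
tcp_pos: [0.5703, -0.1838, 0.0247]
orientation: [2.221, 2.221, -0.0]
contact_force: [-3.3, 0.7, 11.2]
grip_width: 0.0381
```

The ball is on the stand (11 N contact at TCP z 0.0247). I'll open, rise 16 mm and regrip by the tips.

Call:
send_rows --pt "0.7 0 0 -0.005 0 0 0" --pt "0.7 0 0 -0.005 0 0 0" --pt "0.7 0 0 -0.005 0 0 0" --pt "0.7 0 0 -0.02 0 0 0" --pt "0.7 0 0 -0.05 0 0 0" --pt "0.7 0 0 -0.08 0 0 0" --pt "0.7 0 0 -0.1 0 0 0" --pt "0.7 0 0 -0.103 0 0 0" --pt "0.7 0 0 -0.103 0 0 0" --pt "0.2 0 0 -0.103 0 0 0" --pt "0.2 0 0 -0.103 0 0 0" --pt "0.2 0 0 -0.103 0 0 0" --pt "0.2 0 0 -0.103 0 0 0" --pt "0.2 0 0 -0.103 0 0 0" --pt "0.2 0 0 -0.103 0 0 0" --pt "0.2 0 0 -0.103 0 0 0" --squeeze 25

```text
clock: 17.92
tcp_pos: [0.5692, -0.1839, 0.039]
orientation: [-2.221, -2.22, 0.003]
contact_force: [-3.8, 0.0, 5.5]
grip_width: 0.0353
```

Call:
send_rows --pt "0.2 0 0 -0.01 0 0 0" --pt "0.2 0 0 -0.02 0 0 0" --pt "0.2 0 0 -0.035 0 0 0" --pt "0.2 0 0 -0.05 0 0 0" --pt "0.2 0 0 -0.065 0 0 0" --pt "0.2 0 0 -0.065 0 0 0" --pt "0.2 0 0 -0.065 0 0 0"

```text
clock: 18.5
tcp_pos: [0.5703, -0.1839, 0.0489]
orientation: [2.222, 2.221, 0.0]
contact_force: [-0.1, 0.1, -1.7]
grip_width: 0.0353
```

```bash
cat >> h.py <<'E'
def ball(f):
    g=cv2.imread('pics/'+f+'.png'); m=((g.min(2)>140)&(g.max(2).astype(int)-g.min(2)<45)).astype(np.uint8); m[:200]=0;m[340:]=0;m[:,:200]=0;m[:,360:]=0
    m=cv2.morphologyEx(m,cv2.MORPH_OPEN,np.ones((7,7)))
    n,l,st,c=cv2.connectedComponentsWithStats(m); i=1+np.argmax(st[1:,4]); p=np.argwhere(l==i)[:,::-1].astype(np.float32)
    return cv2.minEnclosingCircle(p)
E
python3 - <<'E'
from h import *
snap('wrist','wrist7')
print(r.get_obs()['tcp_pos'],r.get_obs()['grip_width'])
for f in ('wrist4','wrist5','wrist7'): print(f,ball(f))
E
```

```text
[ 0.57019042 -0.18386437  0.04872004] 0.03511095421903415
wrist4 ((281.4329833984375, 276.7525634765625), 43.6043701171875)
wrist5 ((266.0, 263.5), 62.86702346801758)
wrist7 ((281.3421936035156, 262.14605712890625), 39.8153076171875)
```

The ball is held at the tips (about 14 mm further out than before, and stable). Returning to the pot.

Call:
send_rows --pt "0.2 0 0 -0.06 0 0 0" --pt "0.2 0 0 -0.16 0 0 0" --pt "0.2 0 0 -0.28 0 0 0" --pt "0.2 0 0 -0.4 0 0 0" --pt "0.2 0 0 -0.52 0 0 0" --pt "0.2 0.05 0 -0.64 0 0 0" --pt "0.2 0.13 0 -0.75 0 0 0" --pt "0.2 0.25 0 -0.82 0 0 0" --pt "0.2 0.37 0 -0.85 0 0 0" --pt "0.2 0.5 0 -0.85 0 0 0" --pt "0.2 0.63 0 -0.85 0 0 0" --pt "0.2 0.76 0 -0.85 0 0 0" --pt "0.2 0.88 0 -0.85 0 0 0" --pt "0.2 1 0 -0.85 0 0 0"

```text
clock: 19.72
tcp_pos: [0.5697, -0.0317, 0.1764]
orientation: [-2.22, -2.222, -0.0]
contact_force: [-1.2, -0.1, -0.3]
grip_width: 0.035
```

Call:
send_rows --pt "0.2 0.12 -0.01 0 0 0 0" --pt "0.2 0.25 -0.02 0 0 0 0" --pt "0.2 0.38 -0.03 0 0 0 0" --pt "0.2 0.51 -0.04 0 0 0 0" --pt "0.2 0.64 -0.05 0 0 0 0" --pt "0.2 0.76 -0.05 0 0 0 0" --pt "0.2 0.87 -0.05 0 0 0 0" --pt "0.2 0.95 -0.05 0 0 0 0" --pt "0.2 1 -0.05 0 0 0 0" --pt "0.2 1 -0.05 0 0 0 0" --pt "0.2 1 -0.05 0 0 0 0"

```text
clock: 20.63
tcp_pos: [0.5626, 0.1159, 0.1761]
orientation: [2.221, 2.221, -0.001]
contact_force: [-0.1, 0.4, -0.8]
grip_width: 0.0352
```

```bash
python3 - <<'E'
from h import *
snap('wrist','wrist8')
s=r.get_obs(); print(s['tcp_pos'],s['grip_width'],ball('wrist8'),togo([.562,.149,.07]))
E
```

```text
[0.56270124 0.1151223  0.1760038 ] 0.03512566527658131 ((281.6653747558594, 261.2907409667969), 41.05066680908203) [ 0.226 -0.005  0.706]
```

Call:
send_rows --pt "0.2 0.1 0 0 0 0 0" --pt "0.2 0.19 0 0 0 0 0" --pt "0.2 0.226 -0.005 0.05 0 0 0" --pt "0.2 0.226 -0.005 0.13 0 0 0" --pt "0.2 0.226 -0.005 0.22 0 0 0" --pt "0.2 0.226 -0.005 0.31 0 0 0" --pt "0.2 0.226 -0.005 0.4 0 0 0" --pt "0.2 0.226 -0.005 0.48 0 0 0" --pt "0.2 0.226 -0.005 0.55 0 0 0" --pt "0.2 0.226 -0.005 0.61 0 0 0" --pt "0.2 0.226 -0.005 0.66 0 0 0" --pt "0.2 0.226 -0.005 0.69 0 0 0" --pt "0.2 0.226 -0.005 0.706 0 0 0" --pt "0.2 0.226 -0.005 0.706 0 0 0" --pt "0.2 0.226 -0.005 0.706 0 0 0"

```text
clock: 21.93
tcp_pos: [0.5623, 0.1502, 0.0706]
orientation: [2.222, 2.221, 0.001]
contact_force: [-0.2, -0.4, -0.5]
grip_width: 0.0351
```

Call:
send_rows --pt "0.2 0 0 0.008 0 0 0" --pt "0.2 0 0 0.016 0 0 0" --pt "0.2 0 0 0.024 0 0 0" --pt "0.2 0 0 0.032 0 0 0" --pt "0.2 0 0 0.037 0 0 0" --pt "0.2 0 0 0.037 0 0 0" --pt "0.2 0 0 0.037 0 0 0"

```text
clock: 22.52
tcp_pos: [0.562, 0.15, 0.0647]
orientation: [-2.222, -2.221, 0.0]
contact_force: [0.9, 0.1, 0.2]
grip_width: 0.0351
```

Call:
send_rows --pt "0.2 0 0 0.004 0 0 0" --pt "0.2 0 0 0.008 0 0 0" --pt "0.2 0 0 0.008 0 0 0" --pt "0.2 0 0 0.008 0 0 0"

```text
clock: 22.85
tcp_pos: [0.562, 0.15, 0.0635]
orientation: [2.222, 2.221, -0.0]
contact_force: [-0.1, -1.1, -1.2]
grip_width: 0.0352
```

```bash
python3 - <<'E'
from h import *
s=r.get_obs(); print(s['tcp_pos'],s['contact_force'],s['moment'],s['grip_width'])
E
```

```text
[0.56197482 0.15003412 0.06347904] [-0.08251113 -1.06873064 -1.23401587] [-0.01612942  0.00266149  0.01345631] 0.03516777439751869
```

Another 1.2 mm steps, checking the force and moment each time.

Call:
send_rows --pt "0.2 0 0 0.004 0 0 0" --pt "0.2 0 0 0.008 0 0 0" --pt "0.2 0 0 0.008 0 0 0" --pt "0.2 0 0 0.008 0 0 0"

```text
clock: 23.18
tcp_pos: [0.5621, 0.1501, 0.0624]
orientation: [2.222, 2.221, 0.0]
contact_force: [-0.0, 0.1, 0.8]
grip_width: 0.035
```

```bash
python3 - <<'E'
from h import *
s=r.get_obs(); print(s['tcp_pos'],s['contact_force'],s['moment'],s['grip_width'])
E
```

```text
[0.56205708 0.15007495 0.06239738] [-0.02820919  0.10017739  0.79172097] [-0.00246561  0.06006563  0.03690275] 0.03496500781911939
```

Call:
send_rows --pt "0.2 0 0 0.004 0 0 0" --pt "0.2 0 0 0.007 0 0 0" --pt "0.2 0 0 0.007 0 0 0" --pt "0.2 0 0 0.007 0 0 0"

```text
clock: 23.52
tcp_pos: [0.5626, 0.1502, 0.062]
orientation: [2.221, 2.22, 0.001]
contact_force: [-0.5, -1.2, 6.1]
grip_width: 0.0351
```

```bash
python3 - <<'E'
from h import *
s=r.get_obs(); print(s['tcp_pos'],s['contact_force'],s['moment'],s['grip_width'])
E
```

```text
[0.56257332 0.15018646 0.0619876 ] [-0.53067839 -1.20907714  6.12246521] [-0.12196772  0.36279938  0.02157726] 0.03508428948104238
```

The touch is on the left rim (moment My), not the ball. I'll shift 3 mm to the right and try a little lower.

Call:
send_rows --pt "0.2 0 0.005 -0.008 0 0 0" --pt "0.2 0.003 0.012 -0.008 0 0 0" --pt "0.2 0.003 0.02 -0.008 0 0 0" --pt "0.2 0.003 0.02 0 0 0 0" --pt "0.2 0.003 0.02 0.006 0 0 0" --pt "0.2 0.003 0.02 0.006 0 0 0" --pt "0.2 0.003 0.02 0.006 0 0 0"

```text
clock: 24.1
tcp_pos: [0.5659, 0.1513, 0.0613]
orientation: [2.221, 2.221, 0.003]
contact_force: [-0.0, -0.0, 6.3]
grip_width: 0.0351
```

```bash
python3 - <<'E'
from h import *
s=r.get_obs(); print(s['tcp_pos'],s['contact_force'],s['moment'],s['grip_width'])
snap('wrist','wrist9'); snap('scene','scene9')
a=cv2.resize(cv2.imread('pics/wrist9.png')[140:350,140:420],(800,600),interpolation=2); cv2.imwrite('pics/crop9.png',a)
E
```

```text
[0.56592478 0.15126955 0.06131166] [-0.03573286 -0.03140444  6.25707458] [ 0.00332819  0.06760651 -0.00089337] 0.03505124534153848
```

The contact is now centred (Mx ≈ 0, no side force) with 6 N at TCP z 0.0613, which is where the ball should meet the floor. I'll relax slightly, open, and rise.

Call:
send_rows --pt "0.2 0 0 -0.003 0 0 0" --pt "0.2 0 0 -0.003 0 0 0" --pt "0.43 0 0 -0.003 0 0 0" --pt "0.46 0 0 -0.003 0 0 0" --pt "0.5 0 0 -0.005 0 0 0" --pt "0.55 0 0 -0.02 0 0 0" --pt "0.6 0 0 -0.05 0 0 0" --pt "0.6 0 0 -0.1 0 0 0" --pt "0.6 0 0 -0.18 0 0 0" --pt "0.6 0 0 -0.28 0 0 0" --pt "0.6 0 0 -0.4 0 0 0" --pt "0.6 0 0 -0.55 0 0 0" --pt "0.6 0 0 -0.7 0 0 0" --pt "0.6 0 0 -0.85 0 0 0" --pt "0.6 0 0 -1 0 0 0" --pt "0.6 0 0 -1 0 0 0"

```text
clock: 25.53
tcp_pos: [0.5672, 0.1517, 0.216]
orientation: [2.219, 2.219, 0.011]
contact_force: [0.7, 1.1, 0.9]
grip_width: 0.0513
```

```bash
python3 - <<'E'
from h import *
s=r.get_obs(); print(s['tcp_pos'],s['grip_width'],s['joints'].round(2))
snap('wrist','wrist10'); a=cv2.imread('pics/wrist10.png'); snap('scene','scene10')
cv2.imwrite('pics/look10.png',cv2.resize(a,(760,570),interpolation=2))
E
```

```text
[0.56718486 0.15174328 0.21603558] 0.05125765071698329 [ 0.07  0.41 -0.57  1.77  0.26  1.02 -0.59]
```

View pics/look10.png

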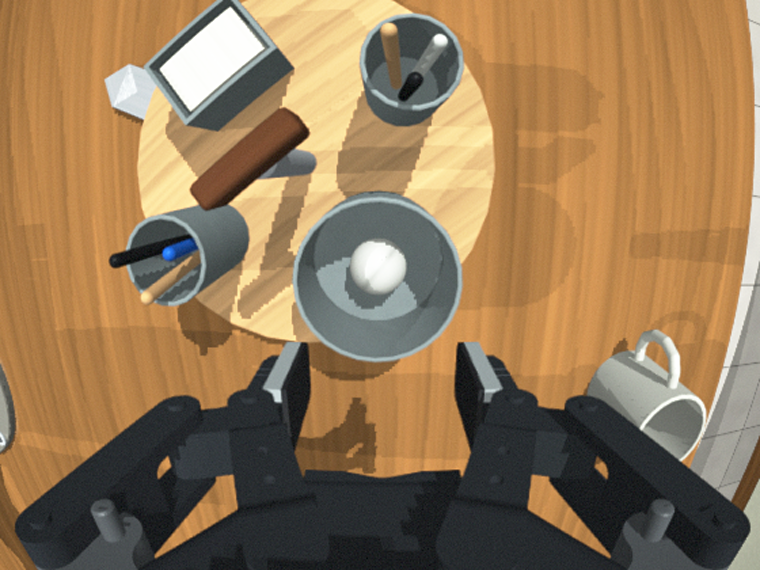

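The ball rests on the pot floor (377,266 in this enlarged view). The bar's top face runs from about (200,196) to (295,118), with its far long edge from (192,187) to (281,109). The tongue tip is at the upper left.

```bash
python3 - <<'E'
from h import *
k=560/760
A,B=[atz('wrist10',u*k,v*k,.176)[:2] for u,v in [(192,187),(281,109)]]
d=(B-A)/np.linalg.norm(B-A); n=np.array([d[1],-d[0]]); c=(A+B)/2+n*.007
print('edge',A,B,np.linalg.norm(B-A),'bar dir',np.degrees(np.arctan2(d[1],d[0])),'centre',c)
P=np.array([atz('wrist10',u*k,v*k,.097)[:2] for u,v in [(294,277),(461,277),(377,193),(377,360)]])
pc=np.array([P[:2,0].mean(),P[2:,1].mean()]); print('pot',pc)
v=pc-c; print('axis->pot',np.hypot(*v),np.degrees(np.arctan2(v[1],v[0])))
t=[atz('wrist10',u*k,v*k,.008)[:2] for u,v in [(105,75)]]; print('tongue corner?',t)
# top: tongue segmentation (grey, bright) relative to disc fit
f='top1'; g=cv2.imread('pics/top1.png').astype(int)
m=((g.max(2)-g.min(2)<40)&(g.min(2)>105)).astype(np.uint8); m[:312]=0;m[345:]=0;m[:,:150]=0;m[:,195:]=0
q=np.argwhere(m)[:,::-1]; W=np.array([atz(f,u,v,.008)[:2] for u,v in q]); 
mu=W.mean(0); ev=np.linalg.svd(W-mu)[2][0]; tipd=W[np.argmax(np.hypot(*(W-[.507,.2205]).T))]
print(len(q),'tongue mean',mu,'pca',np.degrees(np.arctan2(ev[1],ev[0])),'far px',tipd,'axis->mean',np.degrees(np.arctan2(mu[1]-.2205,mu[0]-.507)))
# disc: tan/wood ellipse edge via points in crop1 px
cp=[(45,270),(489,270),(267,37),(267,482),(110,110),(425,112),(430,420),(100,400)]
D=np.array([atz(f,140+u/4.5,215+v/4.5,.022)[:2] for u,v in cp])
from scipy.optimize import least_squares
s=least_squares(lambda x:np.hypot(*(D-x).T)-.142,[.507,.22]); print('disc top1',s.x,(s.fun*1e3).round(1))
E
```

```text
edge [0.4913 0.2139] [0.5297 0.2428] 0.04806006658339118 bar dir 36.96527130642483 centre [0.51470932 0.222757  ]
pot [0.56665 0.15365]
axis->pot 0.08645005484167305 -53.0715487358161
tongue corner? [array([0.3302, 0.3162])]
292 tongue mean [0.3585887  0.29826199] pca 152.4439799720224 far px [0.3288 0.3132] axis->mean 152.34713825258422
disc top1 [0.50734323 0.22029498] [-0.2 -1.8  0.6 -2.8  0.5 -8.1  4.  -6.9]
```

The caddy was nudged slightly (the pot now bears −53°), and the tongue bears 152.4°. So I'll grip the bar with yaw +127° from now, then turn −155.5°.

Call:
send_rows --pt "0.6 0.05 -0.03 0 0 0 -0.037" --pt "0.6 0.1 -0.07 0 0 0 -0.074" --pt "0.6 0.15 -0.11 0 0 0 -0.111" --pt "0.6 0.2 -0.15 0 0 0 -0.148" --pt "0.6 0.25 -0.19 0 0 0 -0.185" --pt "0.6 0.3 -0.22 0 0 0 -0.222" --pt "0.6 0.35 -0.26 0 0 0 -0.259" --pt "0.6 0.4 -0.3 0 0 0 -0.296" --pt "0.6 0.44 -0.33 0 0 0 -0.333" --pt "0.6 0.47 -0.35 0 0 0 -0.37" --pt "0.6 0.47 -0.35 0 0 0 -0.407" --pt "0.6 0.47 -0.35 0 0 0 -0.444" --pt "0.6 0.47 -0.35 0 0 0 -0.481" --pt "0.6 0.47 -0.35 0 0 0 -0.518" --pt "0.6 0.47 -0.35 0 0 0 -0.555" --pt "0.6 0.47 -0.35 0 0 0 -0.592" --pt "0.6 0.47 -0.35 0 0 0 -0.629" --pt "0.6 0.47 -0.35 0 0 0 -0.666" --pt "0.6 0.47 -0.35 0 0 0 -0.706" --pt "0.6 0.47 -0.35 0 0 0 -0.706"

```text
clock: 27.3
tcp_pos: [0.5118, 0.2204, 0.2092]
orientation: [1.004, -2.974, -0.001]
contact_force: [0.7, 0.7, 0.3]
grip_width: 0.0508
```

```bash
python3 - <<'E'
from h import *
s=r.get_obs(); x=R.from_rotvec(s['orientation']).as_matrix()[:,0]; print(s['tcp_pos'],s['joints'].round(2),np.degrees(np.arctan2(x[1],x[0])),togo([.5147,.2228,.166]))
d=snap('wrist','wrist11'); o,_=ray('wrist11',280,210); print(o)
# dark brown bar blob, project to z=.176
g=d['pixels'].astype(int); m=((g[:,:,0]-g[:,:,2]>25)&(g[:,:,0]<135)&(g[:,:,1]<70)).astype(np.uint8)
m=cv2.morphologyEx(m,cv2.MORPH_OPEN,np.ones((5,5))); n,l,st,c=cv2.connectedComponentsWithStats(m)
for i in np.argsort(-st[1:,4])[:3]+1:
    q=np.argwhere(l==i)[:,::-1].astype(np.float32); rc=cv2.minAreaRect(q); print(st[i],rc)
    b=np.array([atz('wrist11',u,v,.176)[:2] for u,v in cv2.boxPoints(rc)]); print(b.round(4), b.mean(0))
E
```

```text
[0.5118058  0.22036024 0.20916635] [ 0.29  0.54 -1.08  1.82  0.53  1.11  1.24] -142.68533301803356 [-0.026  0.001  0.288]
[0.45970377 0.17922144 0.33998736]
[277 198  24  25 355] ((288.5, 210.0), (24.0, 23.0), 90.0)
[[0.4911 0.2004]
 [0.4839 0.2099]
 [0.4941 0.2179]
 [0.5015 0.2082]] [0.49265 0.2091 ]
[ 4 43  7 13 78] ((7.0, 49.0), (12.0, 6.0), 90.0)
[[ 0.5148 -0.0106]
 [ 0.5122 -0.0042]
 [ 0.5185  0.0017]
 [ 0.5213 -0.0045]] [ 0.5167 -0.0044]
[17 32  7  8 52] ((20.0, 35.5), (7.0, 6.0), 90.0)
[[ 0.5034 -0.0028]
 [ 0.5009  0.0032]
 [ 0.5046  0.0067]
 [ 0.5071  0.0009]] [0.504 0.002]
```

Call:
send_rows --pt "0.6 -0.01 0 0.06 0 0 0" --pt "0.6 -0.02 0 0.12 0 0 0" --pt "0.6 -0.026 0 0.18 0 0 0" --pt "0.6 -0.026 0 0.23 0 0 0" --pt "0.6 -0.026 0 0.27 0 0 0" --pt "0.6 -0.026 0 0.288 0 0 0" --pt "0.6 -0.026 0 0.288 0 0 0" --pt "0.6 -0.026 0 0.288 0 0 0"

```text
clock: 28.02
tcp_pos: [0.5156, 0.2235, 0.1672]
orientation: [0.999, -2.979, -0.0]
contact_force: [-1.1, -0.1, -0.3]
grip_width: 0.0511
```

Call:
send_rows --pt "0.3 0 0 0 0 0 0" --pt "0.3 0 0 0 0 0 0" --pt "0.2 0 0 0 0 0 0" --pt "0.2 0 0 0 0 0 0" --pt "0.1 0 0 0 0 0 0" --pt "0.1 0 0 0 0 0 0" --pt "0 0 0 0 0 0 0" --pt "0 0 0 0 0 0 0" --pt "0 0 0 0 0 0 0" --pt "0 0 0 0 0 0 0" --squeeze 40

```text
clock: 28.85
tcp_pos: [0.5138, 0.2261, 0.1679]
orientation: [1.003, -2.977, -0.006]
contact_force: [-6.2, 5.3, 3.9]
grip_width: 0.0131
```

```bash
python3 - <<'E'
from h import *
s=r.get_obs(); x=R.from_rotvec(s['orientation']).as_matrix()[:,0]; print(s['tcp_pos'],s['contact_force'],s['moment'],s['joints'].round(2),np.degrees(np.arctan2(x[1],x[0])))
print(R.from_rotvec(s['orientation']).inv().apply(s['contact_force']))
snap('wrist','wrist12')
E
```

```text
[0.51381435 0.22610781 0.16793677] [-6.24891232  5.34830546  3.93753017] [ 1.13820441  1.25795675 -0.04091432] [ 0.25  0.59 -1.04  1.85  0.59  1.04  1.19] -142.77962818954853
[ 1.73737003  8.05218913 -3.91167685]
```

The bar is gripped. An 8 N side push shows the axis lies about 3 mm along tool +y, so I'll recentre and start turning gently.

Call:
send_rows --pt "0 0 0.01 0 0 0 0" --pt "0 0 0.02 0 0 0 0" --pt "0 0 0.021 0 0 0 0.005" --pt "0 0 0.021 0 0 0 0.015" --pt "0 0 0.021 0 0 0 0.03" --pt "0 0 0.021 0 0 0 0.05" --pt "0 0 0.021 0 0 0 0.07" --pt "0 0 0.021 0 0 0 0.09" --pt "0 0 0.021 0 0 0 0.11" --pt "0 0 0.021 0 0 0 0.13" --pt "0 0 0.021 0 0 0 0.15" --pt "0 0 0.021 0 0 0 0.17" --pt "0 0 0.021 0 0 0 0.19" --pt "0 0 0.021 0 0 0 0.21" --pt "0 0 0.021 0 0 0 0.225" --pt "0 0 0.021 0 0 0 0.235" --pt "0 0 0.021 0 0 0 0.24" --pt "0 0 0.021 0 0 0 0.24"

```text
clock: 30.4
tcp_pos: [0.5143, 0.2242, 0.1679]
orientation: [0.172, 3.136, -0.005]
contact_force: [-2.3, -5.0, 9.0]
grip_width: 0.0132
```

```bash
python3 - <<'E'
from h import *
s=r.get_obs(); x=R.from_rotvec(s['orientation']).as_matrix()[:,0]; print(s['tcp_pos'],s['contact_force'],s['moment'],s['joints'].round(2),np.degrees(np.arctan2(x[1],x[0])))
print(R.from_rotvec(s['orientation']).inv().apply(s['contact_force']))
E
```

```text
[0.51429776 0.22420888 0.16791579] [-2.30053841 -4.96105515  8.95535124] [-0.85541791  0.56210325 -0.02563494] [ 0.14  0.52 -0.87  1.86  0.47  0.98  0.53] 173.72774402278864
[ 1.73359878 -5.20906626 -8.94221029]
```

Call:
send_rows --pt "0 0 -0.005 -0.005 0 0 0.005" --pt "0 0 -0.01 -0.01 0 0 0.015" --pt "0 0 -0.012 -0.01 0 0 0.03" --pt "0 0 -0.012 -0.01 0 0 0.05" --pt "0 0 -0.012 -0.01 0 0 0.07" --pt "0 0 -0.012 -0.01 0 0 0.09" --pt "0 0 -0.012 -0.01 0 0 0.11" --pt "0 0 -0.012 -0.01 0 0 0.13" --pt "0 0 -0.012 -0.01 0 0 0.15" --pt "0 0 -0.012 -0.01 0 0 0.17" --pt "0 0 -0.012 -0.01 0 0 0.19" --pt "0 0 -0.012 -0.01 0 0 0.21" --pt "0 0 -0.012 -0.01 0 0 0.23" --pt "0 0 -0.012 -0.01 0 0 0.25" --pt "0 0 -0.012 -0.01 0 0 0.27" --pt "0 0 -0.012 -0.01 0 0 0.285" --pt "0 0 -0.012 -0.01 0 0 0.295" --pt "0 0 -0.012 -0.01 0 0 0.3" --pt "0 0 -0.012 -0.01 0 0 0.3"

```text
clock: 31.98
tcp_pos: [0.5129, 0.222, 0.168]
orientation: [1.577, 2.717, -0.006]
contact_force: [-1.5, -5.9, 0.1]
grip_width: 0.0129
```

```bash
python3 - <<'E'
from h import *
s=r.get_obs(); x=R.from_rotvec(s['orientation']).as_matrix()[:,0]; print(s['tcp_pos'],s['contact_force'],s['moment'],s['joints'].round(2),np.degrees(np.arctan2(x[1],x[0])))
print(R.from_rotvec(s['orientation']).inv().apply(s['contact_force']))
E
```

```text
[0.51290444 0.22201394 0.1679543 ] [-1.53700364 -5.87998739  0.10579453] [-0.92010772  0.46153793 -0.04893079] [-0.01  0.45 -0.65  1.87  0.34  0.93 -0.3 ] 119.75397964873292
[-4.34221559 -4.25277535 -0.0830058 ]
```

Call:
send_rows --pt "0 -0.005 -0.005 0 0 0 0.005" --pt "0 -0.01 -0.01 0 0 0 0.015" --pt "0 -0.01 -0.01 0 0 0 0.03" --pt "0 -0.01 -0.01 0 0 0 0.05" --pt "0 -0.01 -0.01 0 0 0 0.07" --pt "0 -0.01 -0.01 0 0 0 0.09" --pt "0 -0.01 -0.01 0 0 0 0.11" --pt "0 -0.01 -0.01 0 0 0 0.13" --pt "0 -0.01 -0.01 0 0 0 0.15" --pt "0 -0.01 -0.01 0 0 0 0.17" --pt "0 -0.01 -0.01 0 0 0 0.19" --pt "0 -0.01 -0.01 0 0 0 0.21" --pt "0 -0.01 -0.01 0 0 0 0.23" --pt "0 -0.01 -0.01 0 0 0 0.25" --pt "0 -0.01 -0.01 0 0 0 0.27" --pt "0 -0.01 -0.01 0 0 0 0.29" --pt "0 -0.01 -0.01 0 0 0 0.305" --pt "0 -0.01 -0.01 0 0 0 0.315" --pt "0 -0.01 -0.01 0 0 0 0.319" --pt "0 -0.01 -0.01 0 0 0 0.319"

```text
clock: 33.65
tcp_pos: [0.5102, 0.2219, 0.1679]
orientation: [-2.686, -1.628, 0.008]
contact_force: [-9.2, -2.3, 1.9]
grip_width: 0.013
```

```bash
python3 - <<'E'
from h import *
s=r.get_obs(); x=R.from_rotvec(s['orientation']).as_matrix()[:,0]; print(s['tcp_pos'],s['contact_force'],s['moment'],s['grip_width'],np.degrees(np.arctan2(x[1],x[0])))
print(R.from_rotvec(s['orientation']).inv().apply(s['contact_force']))
snap('top','top13');snap('scene','scene13');snap('wrist','wrist13')
im=cv2.imread('pics/top13.png'); a=cv2.resize(im[205:345,130:270],(560,560),interpolation=3); b=cv2.resize(cv2.imread('pics/wrist13.png')[:,:],(240,180)); e=cv2.resize(cv2.imread('pics/scene13.png')[180:300,280:440],(240,180),interpolation=3)
c=np.zeros((560,800,3),np.uint8);c[:,:560]=a;c[:180,560:]=b;c[190:370,560:]=e; cv2.imwrite('pics/look13.png',c)
E
```

```text
[0.5101837  0.22188592 0.16793463] [-9.23273091 -2.25174773  1.85170753] [-0.31369974  1.67128497 -0.0225773 ] 0.013005295680390102 62.44037738043221
[-6.27515382 -7.14970278 -1.80186107]
```

View pics/look13.png

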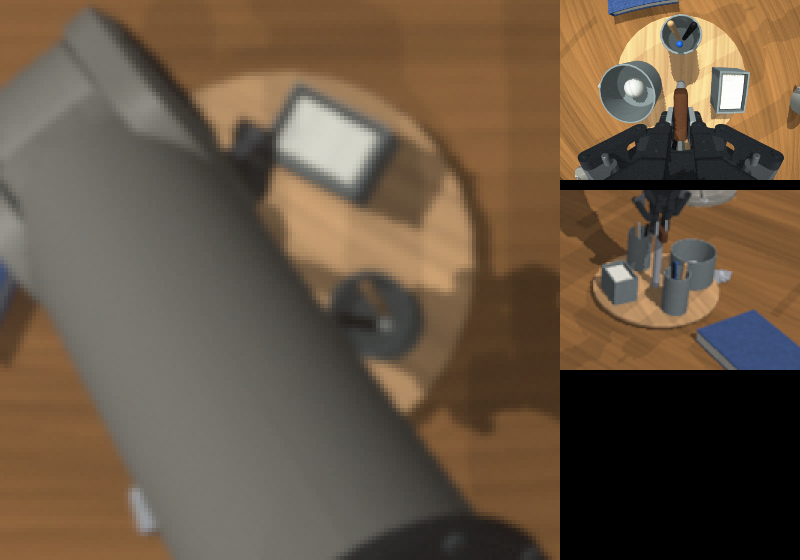

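The small inset shows the ball in the pot, with the pot over the tongue, whose tip shows at its left edge. The arm hides the top view, so I'll check the tongue bearing numerically in the wrist image.

```bash
python3 - <<'E'
from h import *
g=cv2.imread('pics/wrist13.png').astype(int)
m=((g[:,:,0]-g[:,:,2]>-12)&(g.min(2)>135)).astype(np.uint8); m[:,125:]=0; m[:150]=0; m[300:]=0
n,l,st,c=cv2.connectedComponentsWithStats(m); print(st[1:][st[1:,4]>8])
for i in range(1,n):
    if st[i,4]<20: continue
    q=np.argwhere(l==i)[:,::-1]; W=np.array([atz('wrist13',u,v,.008)[:2] for u,v in q])-[.5102,.2219]
    rad=np.hypot(*W.T); an=np.degrees(np.arctan2(W[:,1],W[:,0]))
    print(i,rad.min(),rad.max(),an.min(),an.max(),'tip angle',an[rad>rad.max()-.006].mean())
    for lo,hi in [(.15,.16),(.16,.17),(.17,.18),(.18,.19),(.19,.2),(.2,.21)]:
        k=(rad>lo)&(rad<=hi)
        if k.any(): print(lo,an[k].min().round(1),an[k].max().round(1),k.sum())
for v in range(176,232,4): print(v,' '.join('%3d,%3d'%(g[v,u,2],g[v,u,0]) for u in range(84,128,4)))
E
```

```text
[[ 88 155  37 118 352]]
1 0.15729113134566744 0.20266237934061665 136.64243970193732 178.21008939175394 tip angle 161.8193572130789
0.15 136.6 138.2 11
0.16 137.2 141.3 35
0.17 140.3 144.7 34
0.18 144.1 178.2 48
0.19 149.1 178.0 170
0.2 152.9 169.0 54
176 199, 80 183, 69 187, 77 190, 80 172,115 127,142  55, 63  60, 66  55, 64  60, 65  60, 65
180 191, 77 198, 81 178, 69 193, 75 154,170  63, 69  61, 68  55, 67  61, 69  62, 69  61, 64
184 183, 74 199, 81 187, 74 180,117  75, 83  63, 70  61, 65  61, 64  61, 70  62, 67  63, 68
188 187, 73 186, 77 200, 79 159,176  60, 66  60, 66  60, 63  65, 72  61, 68  60, 67  64, 71
192 192, 78 186, 75 199, 86 137,151  60, 64  54, 62  57, 61  60, 68  55, 62  58, 65  63, 71
196 190, 74 188, 73 215,228  73, 82  62, 70  64, 69  66, 71  61, 65  62, 68  59, 67  61, 64
200 192, 77 202,169 183,197  62, 68  58, 66  60, 71  56, 64  64, 69  65, 69  62, 67  60, 65
204 201, 83 195, 81 166,182  56, 62  61, 63  63, 65  64, 69  60, 67  66, 74  60, 68  65, 71
208 205, 79 197, 82 159,176  56, 65  59, 64  67, 72  63, 68  65, 72  60, 68  65, 72  63, 67
212 205, 81 202, 79 162,179  58, 63  62, 70  59, 66  56, 62  60, 67  61, 71  62, 70  66, 73
216 193, 72 205, 80 162,175  59, 63  62, 68  66, 70  59, 64  62, 66  63, 72  65, 71  66, 70
220 184, 70 204, 85 170,156  58, 61  59, 66  61, 65  60, 65  65, 70  64, 68  66, 70  65, 72
224 180, 69 192, 75 200,103  75, 81  64, 70  66, 69  67, 74  60, 67  63, 71  65, 71  59, 67
228 186, 73 188, 78 197, 79 123,139  65, 74  64, 72  59, 71  67, 76  63, 68  66, 74  67, 73
```

```bash
python3 - <<'E'
from h import *
from scipy.optimize import least_squares
g=cv2.imread('pics/wrist13.png').astype(int); m=(g[:,:,0]-g[:,:,2]>-12)&(g.min(2)>110)
for v in range(186,216,2): print(v,[ (u,g[v,u,0]) for u in range(80,100) if m[v,u]])
for uv in [(86,199),(87,200),(88,200)]:
    w=atz('wrist13',*uv,.008)[:2]-[.5102,.2219]; print(uv,np.hypot(*w),np.degrees(np.arctan2(w[1],w[0])))
# pot rim: outer edge = first non-wood pixel from left, rows avoiding the tongue, at z=.097
P=[]
for v in list(range(160,186,3))+list(range(216,262,3)):
    u=next((u for u in range(75,160) if m[v,u]),None)
    if u: P.append(atz('wrist13',u,v,.097)[:2])
P=np.array(P); s=least_squares(lambda x:np.hypot(*(P-x).T)-.051,[.43,.26],loss='soft_l1',f_scale=.001)
w=s.x-[.5102,.2219]; print('pot',s.x,np.hypot(*w),np.degrees(np.arctan2(w[1],w[0])),(s.fun*1e3).round(1))
s=r.get_obs(); print(s['tcp_pos'],s['contact_force'])
E
```

```text
186 [(96, np.int64(163)), (97, np.int64(174)), (98, np.int64(161))]
188 [(95, np.int64(165)), (96, np.int64(176)), (97, np.int64(166))]
190 [(95, np.int64(177)), (96, np.int64(169)), (97, np.int64(136))]
192 [(94, np.int64(177)), (95, np.int64(172)), (96, np.int64(151))]
194 [(93, np.int64(201)), (94, np.int64(175)), (95, np.int64(158))]
196 [(91, np.int64(212)), (92, np.int64(228)), (93, np.int64(187)), (94, np.int64(167)), (95, np.int64(147))]
198 [(90, np.int64(226)), (91, np.int64(225)), (92, np.int64(213)), (93, np.int64(182)), (94, np.int64(166)), (95, np.int64(132))]
200 [(89, np.int64(221)), (90, np.int64(228)), (91, np.int64(224)), (92, np.int64(197)), (93, np.int64(179)), (94, np.int64(165))]
202 [(89, np.int64(221)), (90, np.int64(223)), (91, np.int64(223)), (92, np.int64(181)), (93, np.int64(170)), (94, np.int64(160))]
204 [(91, np.int64(209)), (92, np.int64(182)), (93, np.int64(173)), (94, np.int64(141))]
206 [(92, np.int64(180)), (93, np.int64(170))]
208 [(92, np.int64(176)), (93, np.int64(172))]
210 [(92, np.int64(177)), (93, np.int64(168))]
212 [(92, np.int64(179)), (93, np.int64(174))]
214 [(92, np.int64(180)), (93, np.int64(172))]
(86, 199) 0.2042231132854457 152.53154228460863
(87, 200) 0.20309057092834218 152.84195047809703
(88, 200) 0.20170337131540464 152.86328041488818
pot [0.43498419 0.26516568] 0.0867717579721083 150.09160142612924 [-0.  -0.3  0.2 -0.1 -0.2 -0.2 -0.1  0.3 -0.   0.3  0.6 -0.  -0.4  0.3
  0.  -0.   0.1  0.3 -0.3  0.1 -0.2 -0.3 -0.3 -0.2  0.2]
[0.51019236 0.2218953  0.16793129] [-8.40049005 -1.80898815  2.32698272]
```

The pot and tongue agree to about 1–1.5° (tongue 152.4–153.9° against pot 152.4°). I'll make a 1° correction, relieve the side load and settle.

Call:
send_rows --pt "0 -0.004 -0.005 0 0 0 -0.001" --pt "0 -0.008 -0.01 0 0 0 -0.003" --pt "0 -0.012 -0.015 0 0 0 -0.005" --pt "0 -0.012 -0.015 0 0 0 -0.0055" --pt "0 -0.012 -0.015 0 0 0 -0.0055" --pt "0 -0.012 -0.015 0 0 0 -0.0055" --pt "0 -0.012 -0.015 0 0 0 -0.0055" --pt "0 -0.012 -0.015 0 0 0 -0.0055" --pt "0 -0.012 -0.015 0 0 0 -0.0055" --pt "0 -0.012 -0.015 0 0 0 -0.0055" --pt "0 -0.012 -0.015 0 0 0 -0.0055" --pt "0 -0.012 -0.015 0 0 0 -0.0055" --pt "0 -0.012 -0.015 0 0 0 -0.0055" --pt "0 -0.012 -0.015 0 0 0 -0.0055"

```text
clock: 34.97
tcp_pos: [0.5101, 0.2218, 0.168]
orientation: [-2.672, -1.651, -0.0]
contact_force: [3.5, 4.5, -15.9]
grip_width: 0.0129
```

```bash
python3 - <<'E'
from h import *
from scipy.optimize import least_squares
s=r.get_obs(); x=R.from_rotvec(s['orientation']).as_matrix()[:,0]; yaw=np.degrees(np.arctan2(x[1],x[0])); print(s['clock'],s['tcp_pos'],s['contact_force'],s['grip_width'],'pot bearing',yaw+90)
snap('wrist','wrist14'); g=cv2.imread('pics/wrist14.png').astype(int); m=(g[:,:,0]-g[:,:,2]>-12)&(g.min(2)>110)
P=[]
for v in list(range(160,186,3))+list(range(216,262,3)):
    u=next((u for u in range(75,160) if m[v,u]),None)
    if u: P.append(atz('wrist14',u,v,.097)[:2])
P=np.array(P); q=least_squares(lambda c:np.hypot(*(P-c).T)-.051,[.43,.26],loss='soft_l1',f_scale=.001).x
b=np.radians(yaw+90); A=q-.09*np.array([np.cos(b),np.sin(b)])
c=[(u,v) for v in range(190,212) for u in range(78,96) if m[v,u] and g[v,u,0]>205]; u0=min(u for u,v in c); tv=np.mean([v for u,v in c if u<=u0+1])
t=atz('wrist14',u0,tv,.008)[:2]-A; print('axis',A,'tip',u0,tv,np.hypot(*t),np.degrees(np.arctan2(t[1],t[0])))
E
```

```text
34.9667 [0.51012279 0.22183085 0.16797198] [  3.5323566    4.510485   -15.88323809] 0.012881994909093083 pot bearing 153.44568193368565
axis [0.5147431 0.223533 ] tip 87 198.25 0.20521761631444355 154.06039825819485
```

```bash
python3 - <<'E'
from h import *
print(np.abs(r.get_obs()['qvel']).max(), r.hand_in())
E
```

```text
the job is handed in; nothing more can be done
0.0011508194232678834 None
```

The marble ball is in the wide pot, and the pot stands above the steel tongue. I handed the job in at about 35 s with the gripper still closed on the bar. Mug, book and stapler were not touched.

**First attempt:** with the ball gripped deep between the pads, the outer finger links met the pot rim before the ball reached the floor. The strongest touch I read was about 36 N, and these touches turned the caddy by several degrees. I put the ball back on its stand, regripped it at the fingertips and lowered it until a centred contact of about 6 N. Then I released it.

**Turn:** I gripped the bar and turned the caddy about 154° clockwise seen from above, recentring against side forces on the way.

**Last checks:**
- **Ball:** the wrist view after release showed it resting on the pot floor. A small view after the turn still showed it in the pot.
- **Alignment:** the pot pointed to 153.4°. The tongue measured 152.4° in the first top view and 154.1° in the wrist view, so the two disagree by about 1.7° and the pot is within about 1° of either. The arm hid the tongue from the top camera at the end, so I could not confirm it there.
- **Grip:** it was closed on the bar at 12.9 mm and the arm was still. A vertical load of about 16 N on the wrist remained, which I left as it was.

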